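# Clamp a bushing in the cross-drilling fixture

### The job

Make the brass bushing ready for cross-drilling, using the fingers only to push: first push it along the plate until it sits fully home against both faces of the V-locator, then swing the clamp strap over it with the outside of a finger until the strap rests against its stop pin, and last push the red cam lever right down until it stops, so that the clamp holds the bushing. Do not take the bushing, strap or lever between the fingers or lift or tip the bushing, and leave the bearing, hex key and marker lying where they are.

Things in the scene. Friction and masses are not known exactly. Their poses are not given: they have to be found in the camera images.
- fixture: aluminium base plate of the drilling fixture, fixed: 120 mm along its x, 180 mm along its y, 12 mm thick; origin under its middle, at the work surface. Its +x, pointing away from the robot within 20 degrees, is the direction that takes the bushing home. On it stand the V-locator, the clamp post (x = 0, y = 37 mm) and a steel stop pin (x = 18, y = 8 mm, 61 mm high)
- seat (a point): where the bushing's centre is when fully home in the steel V-locator: x = 0, y = -45 mm in the fixture's frame, 27 mm above the work surface; axes as the fixture's. The 90 degree V opens to -x; its block spans x = -3 to 43, y = -83 to -7 mm of the fixture, the V 28 mm deep, its top 34 mm above the work surface
- bushing_center (a point): centre of the loose brass bushing, an upright tube 36 mm in outer diameter and 30 mm high, 0.06 to 0.13 kg, lightly oiled so that it slides easily; it stands on the plate 14 to 27 mm short of its seat (toward the fixture's -x) and up to 9 mm off to a side. Push it straight at its seat; pushed askew it can catch on one face of the V
- strap (a joint): swing of the clamp strap about the upright post, rad: 0 = against the stop pin, nose over the seat, pointing along the fixture's -y; grows as the nose swings toward -x and on (1.57 = along -x, limit 2.1); starts at 1.45 to 1.9. The swivel rubs: 3 to 4 N at 65 mm from the post turn it, and it stays where left
- strap_pivot (a point): point on the axis of the clamp post, at mid-thickness of the strap (60 mm above the work surface). The strap is a dark steel bar 28 mm wide, 12 mm thick (54 to 66 mm high while the lever is up), reaching 102 mm from this axis to its nose and 22 mm to its tail
- strap_nose (a point): middle of the strap's thickness above its pressure foot, 82 mm from the post's axis. A round nut and screw end stand 12 mm above the strap there
- foot: black rubber pressure foot under the strap's nose, 28 mm in diameter; origin at the centre of its underside, which passes 2.5 mm over the bushing's top while the lever is up; it is sprung and gives way upward
- lever (a joint): red cam lever on top of the post, rad: 0 = upright, 1.42 = stop, almost level over the strap's tail, pointing away from the nose; starts at 0 to 0.12. It swings in the strap's upright plane about a cross pin and turns with the strap. Going down it presses strap and foot down 5.5 mm; it takes 2 to 5 N at the grip and stays where left
- lever_pin (a point): middle of the lever's cross pin, on the axis of the post, 81.5 mm above the work surface
- lever_grip (a point): middle of the thick end of the lever's red grip: at joint 0 it is 90 mm above the pin and 4 mm toward the tail; the grip is round, 17 mm thick here, and ends 14 mm farther out
- bearing: loose ball bearing, 52 mm in diameter, 15 mm high, on the table beside the plate; origin under its centre; to be left alone
- hex_key: loose black hex key, 93 x 33 x 6 mm, on the table behind the plate; origin under its middle; to be left alone
- marker: loose blue marker pen, 130 x 18 x 16 mm, on the table at the front left of the plate; origin under its middle; to be left alone
Not all that is in view belongs to the job. There is more than one size of the part that bears bushing_center; the job needs the largest.

How it is judged:
By the outcome, as a careful person would: the job done as asked, in the order asked, and still so for the second after the job is handed in, with the robot touching nothing.
It also fails if it takes over 61 s, if anything falls off the work surface, if the arm or the gripper's body presses on something with over 40 N, if the wrist force passes 120 N, or if a joint passes its speed limit or range.

### The arm

A 6-joint arm with a two-finger parallel gripper is mounted at the origin on a cart in front of the work surface, level with it; the furniture and walls round the work are solid. World frame = base frame: x ahead of the robot, y to its left, z up, the work surface at z = 0. Lengths are in m, angles in degrees, forces in N, time in s.
With the tool pointing down it reaches from about 0.25 to 0.725 m from the base axis. Payload 9.7 kg.
Tool frame: the origin (TCP) lies midway between the tips of the shut fingers; the grasp point (between the pads) lies bot.hold_point_z behind it (bot.hold_point_z is the distance from the TCP to the grasp point, in m); z points along the fingers, y is the line along which they close (so a half turn about z gives the same grasp; the last joint's range is limited). The gripper opens to 85 mm and grips with 20 to 120 N. Pads are 22 mm wide; open, the fingers measure 114 mm over their backs; the gripper's body (76 mm by 85 mm) begins 54 mm behind the grasp point. The pads swing forward as they close: fully open they stand 13 mm farther back than shut.
Start: joints at [-75, 4.979, 10.078, 95.1, 0, 90], TCP at [0.142, -0.531, 0.231] pointing down, gripper open.
Joint ranges: [-179.16, 179.16], [-48.56, 103.87], [-65.8, 70.77], [-126.05, 130.52], [-82.76, 87.17], [-180, 180]. Speed limits (degrees/s): [127.2, 127.2, 147.25, 180, 180, 180].

### API

Orientations are given as [roll, pitch, yaw] about the fixed x, y, z axes, in that order (R = Rz(yaw) Ry(pitch) Rx(roll)).
In Python, from workcell import bot, camera, camera_model, ticket gives the robot as it stands.
- The arm moves only by the tool send_rows, never from a script. Its argument "targets" is text: rows parted by semicolons, each of 5 numbers parted by spaces: the shift along the tool's x, y, z in mm, then the turn about the tool's z in degrees, then the closure in counts, from 0 (fully open) to 255 (shut). A call has 1 to 20 rows; each row is the pose to reach, as a shift and turn from the pose commanded when the call began, along the tool's axes at that moment; what a row does not reach only later rows make up. A row lasts 1/8 s, in which the tool goes at most 62.5 mm and 10.7 degrees, less where a joint would pass 70% of its speed; a pose out of reach is approached as far as the arm can. A call with a gripper value outside its range is refused whole. The fingers move at their own pace and stop on an object; "newtons" is the grip in N (left out, the last holds). Time passes only in rows, so rows that repeat a pose let the fingers close. It gives the time, the measured TCP pose, the force, the opening and the grip force at its end, in the units of the state.
- bot.get_obs(): the state, without advancing time (a new reading comes with each control period).
- camera(name): name is "scene" or "top" or "wrist"; returns the picture (480x640x3 uint8, blue, green, red); there is no depth.
- camera_model(name): a dict with "K" (3x3 intrinsics, pixels), "dist_coeffs" ([k1, k2, p1, p2, k3] as OpenCV has them; the pictures are not rectified), "pose" (4x4, takes a point from camera to world coordinates); the wrist camera has in their place "T_tool_cam" (4x4, takes a point from camera to tool coordinates, whose origin is the TCP and whose axes are the flange's). Camera axes: x right, y down, z forward; pixel columns grow to the right and rows downward; lengths in m; the calibration is good to about 2 mm. A picture is of the moment at which its call begins: read the wrist's pose just before it. camera_model takes no time and is no camera call.
- ticket.job_done(): hands the job in; it is judged then, once.
The state is a dict: "time": time; "q": joint angles; "qd": joint speeds; "joint_efforts": joint torques, N m; "ee_pos": TCP position; "tcp_rot": TCP orientation; "wrist_force": force on the tool from outside, world axes, zero at the start; "torque": the same for the moment, N m; "opening": finger opening in m; "grasp_force": force on a finger pad.
Only numpy, scipy, OpenCV 4.12 (cv2) and the standard library are available. Lean on these libraries where they do the work, as an engineer would, in place of code of your own. Each camera call takes 0.05 s, during which the arm holds its last target. There are 200 camera calls.

## Working session

There is one attempt and no reset: what is moved stays moved. The work goes in short steps, Python scripts to look and compute and a tool call to move; the robot and the scene stay as the last step left them, time stands still between calls to the robot, and variables do not carry over. Pictures are saved under pics/ and viewed, at most 12 in all, crops included, and the job is handed in when it is done.

Besides the shell and the picture viewer there is one more tool, called as name(argument=value, ...) on one line, values as JSON. send_rows: Moves the arm, as the interface text tells. Its arguments: {"type":"object","properties":{"targets":{"type":"string"},"newtons":{"type":"number"}},"required":["targets"]}

```bash
mkdir -p pics; ls; python3 - <<'E'
from workcell import bot,camera,camera_model
import cv2,numpy as np
o=bot.get_obs();print(o['time'],o['ee_pos'],o['tcp_rot'],o['opening'],bot.hold_point_z)
for n in("scene","top"):
    im=camera(n);cv2.imwrite(f"pics/{n}0.png",im)
    m=camera_model(n);print(n,np.array(m['K']).round(1).tolist(),m['dist_coeffs'],np.array(m['pose']).round(4).tolist())
print(np.array(camera_model("wrist")["T_tool_cam"]).round(4).tolist())
E
```

```text
pics
0.0 [ 0.14230302 -0.53104161  0.23060044] [-1.79926841e+02 -4.37687337e-04  1.50005237e+01] 0.08558413138317664 0.0187
scene [[554.8, 0.0, 323.7], [0.0, 554.8, 241.2], [0.0, 0.0, 1.0]] [-0.0456959  0.         0.         0.         0.       ] [[0.874, -0.3077, 0.3761, 0.2299], [-0.4859, -0.5528, 0.677, -0.5041], [-0.0004, -0.7744, -0.6327, 0.6982], [0.0, 0.0, 0.0, 1.0]]
top [[603.2, 0.0, 308.4], [0.0, 603.2, 245.3], [0.0, 0.0, 1.0]] [-0.01236404  0.          0.          0.          0.        ] [[-0.0229, -0.9741, 0.2249, 0.3464], [-0.9997, 0.0226, -0.0041, 0.106], [-0.001, -0.2249, -0.9744, 1.1055], [0.0, 0.0, 0.0, 1.0]]
[[-0.0, -0.9654, -0.2609, 0.066], [1.0, 0.0002, -0.0007, 0.0002], [0.0008, -0.2609, 0.9654, -0.1416], [0.0, 0.0, 0.0, 1.0]]
```

View pics/top0.png

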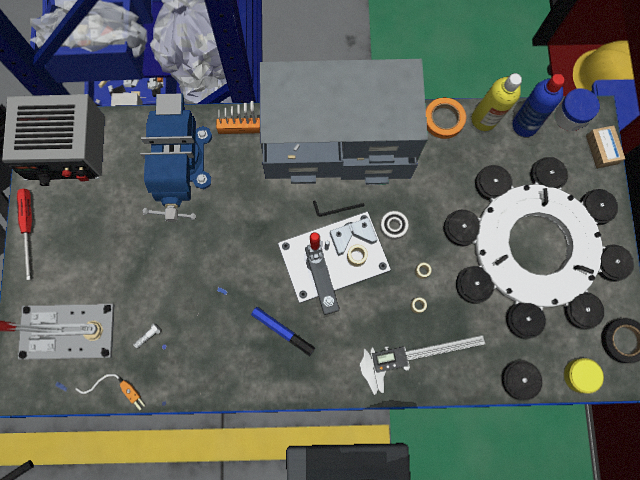

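View pics/scene0.png

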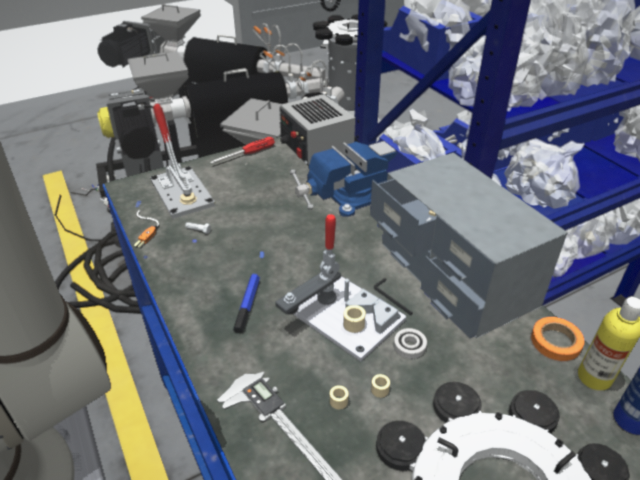

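Top view: the plate has corners at about (279,243), (368,211), (391,268) and (302,302). The bushing is at (358,256), the strap nose at (328,303) and the lever knob at (315,240). The bearing (394,224), hex key (338,208) and marker (282,330) lie around the plate. Next I'll measure with masks.

```bash
cat > h.py <<'E'
from workcell import bot,camera,camera_model
import cv2,numpy as np
from scipy.spatial.transform import Rotation as R
def cam(n):
    m=camera_model(n)
    if n=="wrist":
        o=bot.get_obs();T=np.eye(4);T[:3,:3]=R.from_euler('xyz',o['tcp_rot'],degrees=True).as_matrix();T[:3,3]=o['ee_pos']
        P=T@np.array(m["T_tool_cam"])
    else:P=np.array(m["pose"])
    return np.array(m["K"]),np.array(m["dist_coeffs"]),P
def cast(c,px,z):
    K,d,P=c
    u=cv2.undistortPoints(np.array(px,float).reshape(-1,1,2),K,d)[:,0]
    r=np.c_[u,np.ones(len(u))]@P[:3,:3].T;C=P[:3,3]
    return C+r*((z-C[2])/r[:,2])[:,None]
def proj(c,p):
    K,d,P=c;Q=np.linalg.inv(P)
    return cv2.projectPoints(np.array(p,float).reshape(-1,1,3),cv2.Rodrigues(Q[:3,:3])[0],Q[:3,3],K,d)[0][:,0]
E
python3 - <<'E'
from h import *
im=cv2.imread("pics/top0.png");c=cam("top")
hsv=cv2.cvtColor(im,cv2.COLOR_BGR2HSV)
roi=np.zeros(im.shape[:2],np.uint8);roi[200:315,265:400]=1
w=((hsv[...,1]<30)&(hsv[...,2]>185)&(roi>0)).astype(np.uint8)
n,l,s,_=cv2.connectedComponentsWithStats(w)
ys,xs=np.nonzero(np.isin(l,[i for i in range(1,n) if s[i,4]>60 and s[i,0]+s[i,2]<396 ]))
keep=~((xs>378)&(ys<242))
pts=np.c_[xs,ys][keep].astype(np.float32)
W=cast(c,pts,.012)[:,:2].astype(np.float32)
print(cv2.minAreaRect(W*1000))
b=((hsv[...,0]>12)&(hsv[...,0]<32)&(hsv[...,1]>50)&(roi>0)).astype(np.uint8)
n,l,s,ce=cv2.connectedComponentsWithStats(b)
for i in range(1,n):
    if s[i,4]>20:print(s[i],ce[i],cast(c,[ce[i]],.042))
x0,y0=265,195
cv2.imwrite("pics/topc.png",cv2.resize(im[195:315,265:410],None,fx=5,fy=5,interpolation=cv2.INTER_CUBIC))
E
```

```text
((565.7662963867188, 51.145774841308594), (143.19525146484375, 178.46168518066406), 18.448457717895508)
[351 247  14  12  54] [358.83333333 250.35185185] [[0.58039283 0.01062902 0.042     ]]
[347 251  19  15  66] [353.57575758 261.04545455] [[0.56092322 0.02090508 0.042     ]]
```

View pics/topc.png

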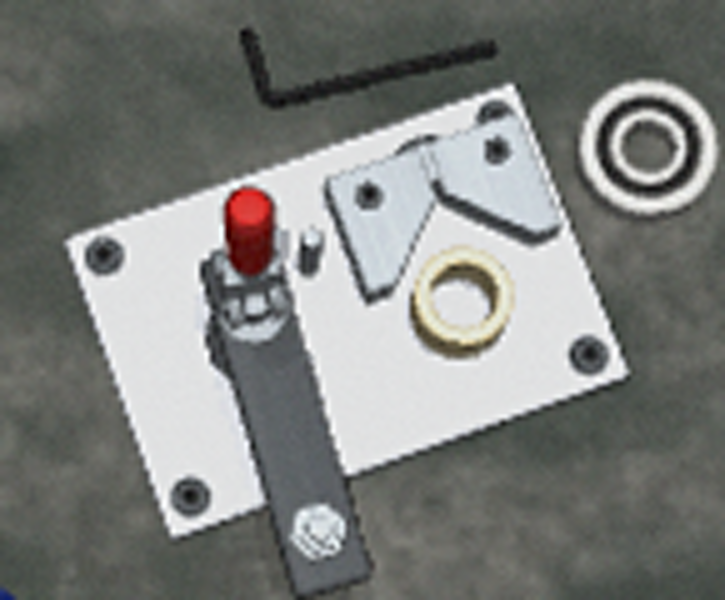

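The crop shows the plate corners clearly at (67,241), (516,84), (629,376) and (177,538). The bushing's top ring is centred at about (463,295), the nut at (320,530), and the pin top at about (312,235).

```bash
python3 - <<'E'
from h import *
c=cam("top")
f=lambda a:np.array(a,float)/5+[264.6,194.6]
q=cast(c,f([(67,241),(516,84),(629,376),(177,538)]),.012)[:,:2]
A,B,C,D=q;print(q.round(4),[np.linalg.norm(x) for x in(B-A,C-B,D-C,A-D)])
ctr=q.mean(0);ex=((A-D)+(B-C));yaw=np.degrees(np.arctan2(ex[1],ex[0]));ey=((A-B)+(D-C));print(ctr,yaw,np.degrees(np.arctan2(ey[1],ey[0]))-90)
y=np.radians((yaw+np.degrees(np.arctan2(ey[1],ey[0]))-90)/2);M=np.array([[np.cos(y),-np.sin(y)],[np.sin(y),np.cos(y)]])
F=lambda p:ctr+M@np.array(p)
bu=cast(c,f([(463,295)]),.042)[0,:2];print("bush",bu,"fix",M.T@(bu-ctr),"seat",F([0,-.045]))
pin=cast(c,f([(312,235)]),.061)[0,:2];print("pin fix",M.T@(pin-ctr))
nut=cast(c,f([(320,530)]),.078)[0,:2];n=M.T@(nut-ctr)-[0,.037];print("nut",nut,"ang",np.arctan2(-n[0],-n[1]),np.hypot(*n),"post",F([0,.037]))
E
```

```text
[[ 0.6049  0.1578]
 [ 0.6618 -0.0121]
 [ 0.5489 -0.0487]
 [ 0.4928  0.1191]] [np.float64(0.1792139745467736), np.float64(0.1186101104094974), np.float64(0.17693116575759607), np.float64(0.11857103183341915)]
[0.57710247 0.05402399] 18.531257636284966 18.501668480494217
bush [0.57446374 0.01382487] fix [-0.01526846 -0.0372801 ] seat [0.59139345 0.01135353]
pin fix [0.02005299 0.00834717]
nut [0.48560315 0.0692784 ] ang 1.6502547685083226 0.08217745735836242 post [0.56535212 0.08910859]
```

send_rows(targets="40 -32 0 0 255;85 -69 0 0 255;130 -105 0 0 255;175 -141 0 0 255;220 -177 0 0 255;265 -213 0 0 255;310 -250 0 0 255;355 -286 0 0 255;400 -322 0 0 255;445 -358 0 0 255;490 -395 0 0 255;520 -420 0 0 255;538 -434 0 0 255;538 -434 0 0 255;538 -434 0 0 255")

```text
time: 1.98
ee_pos: [0.5493, 0.0264, 0.2313]
tcp_rot: [180.0, 0.0, 15.0]
wrist_force: [-0.6, 0.3, 0.6]
opening: -0.0002
grasp_force: 0.0
```

```bash
python3 - <<'E'
from h import *
o=bot.get_obs();print(o['time'],o['ee_pos'],o['tcp_rot'],np.round(o['q'],1),o['wrist_force'])
c=cam("wrist");im=camera("wrist");cv2.imwrite("pics/w1.png",im);np.save("w1.npy",c[2])
E
```

```text
1.975 [0.54926987 0.02637045 0.23129395] [1.79989801e+02 2.98660234e-02 1.49616509e+01] [  2.8   5.   10.1  95.1  -0.  167.8] [-0.61234273  0.2999337   0.63568046]
```

View pics/w1.png

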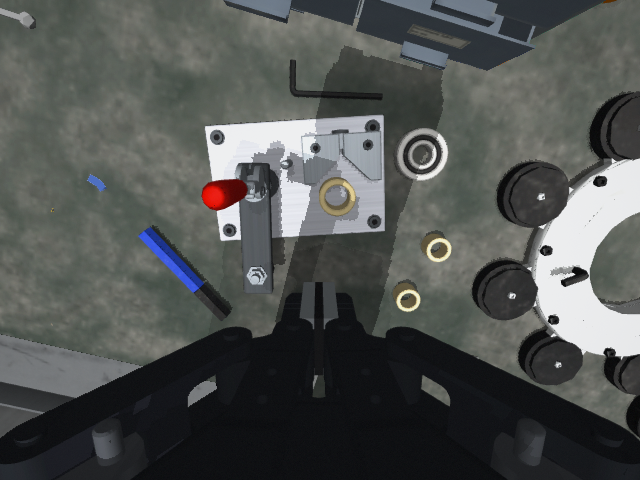

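Wrist view: the bushing ring is at about (338,196). The plate corners are near (206,126), (383,115), (385,230) and (221,241), the nut is at (257,275), and the closed fingers point up at (319,290).

```bash
python3 - <<'E'
from h import *
c=cam("wrist");c=(c[0],c[1],np.load("w1.npy"));im=cv2.imread("pics/w1.png")
q=cast(c,[(205.5,126),(383.5,115.5),(385,230.5),(221.5,240.5)],.012)[:,:2]
A,B,C,D=q;ctr=q.mean(0);print(q.round(4),[round(float(np.linalg.norm(x)),4) for x in(B-A,C-B,D-C,A-D)],ctr)
ex=(A-D)+(B-C);ey=(A-B)+(D-C);y1=np.arctan2(ex[1],ex[0]);y2=np.arctan2(ey[1],ey[0])-np.pi/2;print(np.degrees([y1,y2]))
hsv=cv2.cvtColor(im,cv2.COLOR_BGR2HSV)
m=((hsv[...,0]>12)&(hsv[...,0]<32)&(hsv[...,1]>60)).astype(np.uint8);m[:165]=0;m[225:]=0;m[:,:305]=0;m[:,370:]=0
cs=max(cv2.findContours(m,0,2)[0],key=len);print(cv2.minEnclosingCircle(cs))
(u,v),r=cv2.minEnclosingCircle(cs)
b=cast(c,cs[:,0],.042)[:,:2].astype(np.float32);print("bush circ",cv2.minEnclosingCircle(b*1000))
print("nut",cast(c,[(257,275)],.078))
y=np.radians(18.5);M=np.array([[np.cos(y),-np.sin(y)],[np.sin(y),np.cos(y)]])
# V apex & corners of block top, z=.034
print("block/V fix", ((cast(c,[(302,135),(380,130),(343,153)],.034)[:,:2]-[.577,.054])@M*1000).round(1))
E
```

```text
[[ 0.6058  0.158 ]
 [ 0.661  -0.0103]
 [ 0.5502 -0.0476]
 [ 0.4937  0.1205]] [0.1771, 0.1169, 0.1773, 0.1182] [0.57765489 0.05515369]
[18.5268094  18.35841669]
((336.06451416015625, 196.16128540039062), 19.272293090820312)
bush circ ((575.3663330078125, 15.630084991455078), 18.549461364746094)
nut [[0.49184872 0.06902169 0.078     ]]
block/V fix [[ 44.9  -6.8]
 [ 44.9 -80.2]
 [ 26.1 -44.6]]
```

```bash
python3 - <<'E'
from h import *
m=camera_model("wrist");T=np.array(m["T_tool_cam"]);px=[(300,284),(338,284),(283,300),(355,300),(235,332),(180,345),(15,430),(108,440),(405,332)]
u=cv2.undistortPoints(np.array(px,float).reshape(-1,1,2),np.array(m["K"]),np.array(m["dist_coeffs"]))[:,0]
r=np.c_[u,np.ones(len(u))]@T[:3,:3].T;C=T[:3,3]
for X in(.011,):
    P=C+r*((X-C[0])/r[:,0])[:,None];print(np.c_[px,(P*1000).round(0)])
E
```

```text
[[300. 284.  11.  -8.  -5.]
 [338. 284.  11.   8.  -5.]
 [283. 300.  11. -13. -22.]
 [355. 300.  11.  14. -22.]
 [235. 332.  11. -26. -45.]
 [180. 345.  11. -40. -53.]
 [ 15. 430.  11. -61. -84.]
 [108. 440.  11. -41. -87.]
 [405. 332.  11.  27. -45.]]
```

send_rows(targets="0 0 0 -10 255;0 0 0 -20 255;0 0 0 -30 255;0 0 0 -40 255;0 0 0 -50 255;0 0 0 -60 255;0 0 0 -70 255;0 0 0 -80 255;0 0 0 -90 255;0 0 0 -100 255;0 0 0 -110 255;0 0 0 -120 255")

```text
time: 3.52
ee_pos: [0.5492, 0.026, 0.2317]
tcp_rot: [180.0, 0.0, 135.2]
wrist_force: [0.5, -0.7, -1.1]
opening: -0.0004
grasp_force: 0.0
```

send_rows(targets="1 0 0 -10 255;2 0 0 -20 255;3 0 0 -30 255;4 -1 0 -40 255;5 -1 0 -50 255;6 -1 0 -60 255;7 -2 0 -70 255;8 -2 0 -80 255;9 -2 0 -90 255;9.4 -2.3 0 -100 255;9.4 -2.3 30 -108.5 255;9.4 -2.3 70 -108.5 255;9.4 -2.3 110 -108.5 255;9.4 -2.3 150 -108.5 255;9.4 -2.3 180 -108.5 255;9.4 -2.3 198 -108.5 255;9.4 -2.3 205 -108.5 255;9.4 -2.3 205 -108.5 255")

```text
time: 5.78
ee_pos: [0.5417, 0.032, 0.0269]
tcp_rot: [-180.0, 0.0, -116.5]
wrist_force: [-0.7, -0.6, -0.1]
opening: 0.0002
grasp_force: 0.0
```

```bash
python3 - <<'E'
from h import *
o=bot.get_obs();print(o['time'],o['ee_pos'],o['tcp_rot'],np.round(o['q'],1),o['wrist_force'])
im=camera("scene");cv2.imwrite("pics/s2.png",cv2.resize(im[180:380,230:450],None,fx=3,fy=3));
E
```

```text
5.775 [0.54168452 0.0319792  0.0268854 ] [-1.79964180e+02  1.81417607e-02 -1.16522926e+02] [  3.4   5.  -12.5  72.4  -0.  -60.1] [-0.72543282 -0.58309111 -0.10951738]
```

View pics/s2.png

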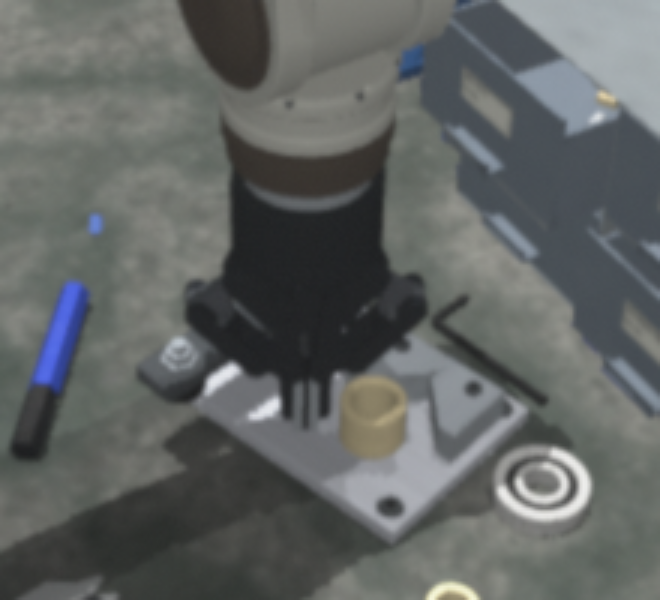

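Scene crop: the fingers stand clear behind the bushing, with the face turned toward it, and the strap nose lies to the left, clear. Now a slow push.

send_rows(targets="0 -2 0 0 255;0 -4 0 0 255;0 -6 0 0 255;0 -8 0 0 255;0 -9 0 0 255;0 -10 0 0 255;0 -11 0 0 255;0 -12 0 0 255;0 -13 0 0 255;0 -14 0 0 255;0 -15 0 0 255;0 -16 0 0 255;0 -17 0 0 255;0 -18 0 0 255;0 -18 0 0 255;0 -12 0 0 255")

```text
time: 7.82
ee_pos: [0.5521, 0.0268, 0.0263]
tcp_rot: [-180.0, 0.0, -116.5]
wrist_force: [0.8, -0.4, -0.9]
opening: 0.0002
grasp_force: 0.0
```

```bash
cat > b.py <<'E'
from h import *
c=cam("scene")
def meas(im):
    hsv=cv2.cvtColor(im,cv2.COLOR_BGR2HSV)
    m=((hsv[...,0]>12)&(hsv[...,0]<32)&(hsv[...,1]>60)).astype(np.uint8);k=np.zeros_like(m);k[295:345,335:390]=1
    m=cv2.morphologyEx(m*k,cv2.MORPH_CLOSE,np.ones((5,5)));
    cs=max(cv2.findContours(m,0,2)[0],key=cv2.contourArea);x,y,w,h=cv2.boundingRect(cs)
    # lowest rim = bottom front edge at z .012
    e=np.array([x+w/2,y+h/2]);p=cast(c,[e],.027)[0,:2]-[.5774,.0546]
    a=np.radians(18.5);return (x,y,w,h),1000*(p@np.array([[np.cos(a),-np.sin(a)],[np.sin(a),np.cos(a)]]))
print(meas(cv2.imread("pics/scene0.png")))
im=camera("scene");cv2.imwrite("pics/sx.png",im);print(meas(im));o=bot.get_obs();print(o['time'],o['ee_pos'],o['wrist_force'])
E
python3 b.py
```

```text
((350, 309, 11, 5), array([ -0.93074685, -28.22522865]))
((352, 306, 21, 26), array([ -6.11490928, -47.45979216]))
7.875 [0.55133161 0.02718738 0.02622224] [0.33109344 0.31749365 0.0229278 ]
```

```bash
sed 's/>60)/>30)/; /^im=camera/d' b.py > b0.py; python3 b0.py; sed 's/im=camera("scene")/im=cv2.imread("pics\/sx.png")/;s/>60)/>30)/' b.py|python3 -
python3 - <<'E'
import cv2,numpy as np
a=cv2.imread("pics/scene0.png")[285:350,325:405];b=cv2.imread("pics/sx.png")[285:350,325:405]
cv2.imwrite("pics/cmp.png",cv2.resize(np.hstack([a,b]),None,fx=5,fy=5,interpolation=cv2.INTER_CUBIC))
E
```

```text
((344, 306, 22, 26), array([-14.36961047, -38.40270994]))
((344, 306, 22, 26), array([-14.36961047, -38.40270994]))
((351, 305, 23, 28), array([ -6.11490928, -47.45979216]))
7.875 [0.55133161 0.02718738 0.02622224] [0.33109344 0.31749365 0.0229278 ]
```

View pics/cmp.png

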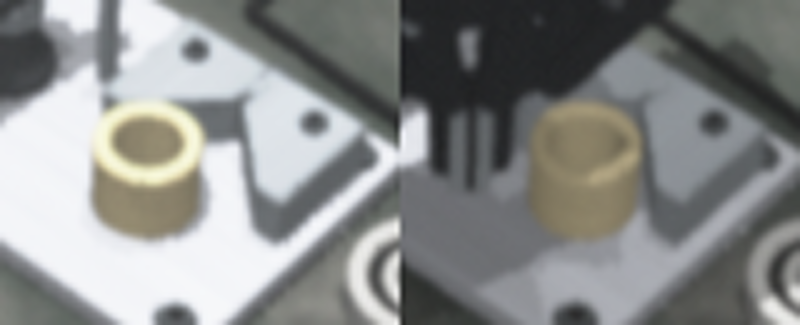

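The bushing moved to about (-6.8, -46.3) in the fixture frame, close to the seat's centreline. Now I'll step behind it and square up to the fixture's +x.

send_rows(targets="3 5 0 0 255;5 11 0 0 255;12 8 0 10 255;19 4 0 20 255;23 -3 0 30 255;26 -8 0 40 255;27 -11.7 0 45 255;27 -11.7 0 45 255;27 -11.7 0 45 255")

```text
time: 9.0
ee_pos: [0.5503, -0.0024, 0.0263]
tcp_rot: [180.0, -0.0, -161.4]
wrist_force: [0.1, 0.1, -0.1]
opening: -0.0
grasp_force: 0.0
```

```bash
sed 's/>60)/>30)/;s/sx.png/sx2.png/' b.py|python3 -; python3 - <<'E'
from h import *
o=bot.get_obs();p=(np.array(o['ee_pos'])[:2]-[.5774,.0546]);a=np.radians(18.5);print(o['tcp_rot'],o['wrist_force'],1000*(p@np.array([[np.cos(a),-np.sin(a)],[np.sin(a),np.cos(a)]])))
E
```

```text
((344, 306, 22, 26), array([-14.36961047, -38.40270994]))
((355, 319, 18, 14), array([-16.29499638, -58.93618772]))
9.05 [ 0.55037266 -0.00239541  0.02633496] [ 0.47272533 -0.29707116 -0.1097485 ]
[ 1.79997524e+02  3.44316965e-04 -1.61401183e+02] [ 0.47272533 -0.29707116 -0.1097485 ] [-43.71557323 -45.47419575]
```

send_rows(targets="-2 0 0 0 255;-4 0 0 0 255;-6 0 0 0 255;-7 0 0 0 255;-8 0 0 0 255;-9 0 0 0 255;-10 0 0 0 255;-11 0 0 0 255;-12 0 0 0 255;-13 0 0 0 255;-14 0 0 0 255;-14.5 0 0 0 255")

```text
time: 10.55
ee_pos: [0.5643, 0.0021, 0.0262]
tcp_rot: [180.0, -0.0, -161.5]
wrist_force: [-1.2, -1.0, -0.1]
opening: -0.0
grasp_force: 0.5
```

send_rows(targets="-0.5 0 0 0 255;-1 0 0 0 255;-1.5 0 0 0 255")

```text
time: 10.92
ee_pos: [0.5657, 0.0026, 0.0263]
tcp_rot: [180.0, -0.0, -161.5]
wrist_force: [-1.7, -0.2, 0.5]
opening: -0.0004
grasp_force: 0.9
```

send_rows(targets="-0.5 0 0 0 255;-1 0 0 0 255;-1 0 0 0 255")

```text
time: 11.3
ee_pos: [0.5659, 0.0026, 0.0261]
tcp_rot: [180.0, -0.1, -161.5]
wrist_force: [-6.3, -2.2, 1.7]
opening: 0.0001
grasp_force: 3.0
```

send_rows(targets="-0.5 0 0 0 255;-1 0 0 0 255;-1 0 0 0 255")

```text
time: 11.68
ee_pos: [0.5661, 0.0027, 0.026]
tcp_rot: [180.0, -0.2, -161.5]
wrist_force: [-10.2, -2.7, 3.8]
opening: 0.0005
grasp_force: 5.1
```

Blocked at about 10 N. I'll back off, rise and check that it is home.

send_rows(targets="2 0 0 0 255;12 0 0 0 255;30 0 0 0 255;50 0 -10 0 255;70 0 -50 0 255;90 0 -90 0 255;110 0 -130 0 255;125 0 -160 0 255;125 0 -160 0 255")

```text
time: 12.8
ee_pos: [0.4495, -0.0368, 0.189]
tcp_rot: [-179.9, 0.3, -161.5]
wrist_force: [0.4, 0.7, -0.2]
opening: 0.0
grasp_force: 0.0
```

```bash
sed 's/>60)/>30)/;s/sx.png/sx3.png/' b.py|python3 -; python3 - <<'E'
from h import *
t=camera("top");cv2.imwrite("pics/t3.png",t);o=bot.get_obs();print(o['time'],o['ee_pos'],o['tcp_rot'])
s=cv2.imread("pics/sx3.png")[285:350,325:405]
a=cv2.resize(t[205:275,325:405],None,fx=5,fy=5,interpolation=cv2.INTER_CUBIC);b=cv2.resize(s,(400,350),interpolation=cv2.INTER_CUBIC)
cv2.imwrite("pics/cmp3.png",np.hstack([a,b]))
c=cam("top");y=np.radians(18.5);M=np.array([[np.cos(y),-np.sin(y)],[np.sin(y),np.cos(y)]])
S=np.array([.5774,.0546])+M@np.array([0,-.045]);th=np.linspace(0,6.28,8)
print("expected ring in crop",((proj(c,[(*S,.042)])-[325,205])*5+2))
E
```

```text
((344, 306, 22, 26), array([-14.36961047, -38.40270994]))
((353, 303, 22, 26), array([  0.70105264, -45.05276719]))
12.85 [ 0.44940759 -0.03666542  0.18722767] [-0.32822319 -0.08839702 -0.91354008]
12.9 [ 0.44918603 -0.03653089  0.18607413] [-1.79984182e+02  5.21042307e-02 -1.61511242e+02]
expected ring in crop [[166.28856996 198.41596084]]
```

View pics/cmp3.png

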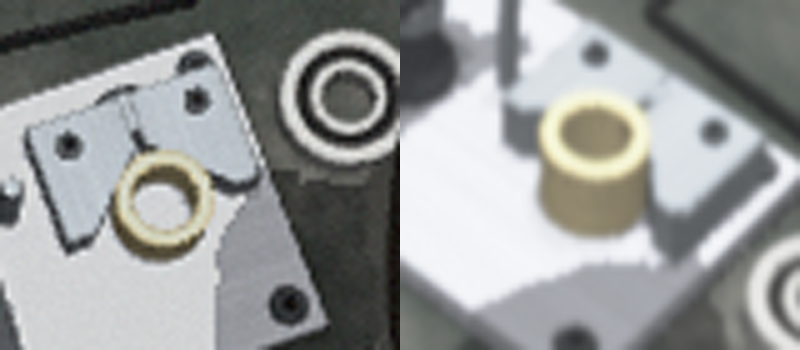

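The top crop shows the ring at about (165,203) against an expected (166,198). The scene view gives (0.7, -45) mm, so the bushing is home. Next I'll go round to the trailing side of the strap.

send_rows(targets="-7 12 0 9 255;-14 25 0 19 255;-22 37 0 28 255;-29 50 0 37 255;-36 62 0 47 255;-44 75 0 56 255;-51 87 0 65 255;-58 99 0 75 255;-66 112 0 84 255;-73 124 0 93.5 255;-73 124 30 93.5 255;-73 124 70 93.5 255;-73 124 105 93.5 255;-73 124 128 93.5 255;-73 124 136 93.5 255;-73 124 136 93.5 255")

```text
time: 14.9
ee_pos: [0.4786, 0.1043, 0.0496]
tcp_rot: [-179.9, -0.0, 105.0]
wrist_force: [-0.7, 0.2, -0.8]
opening: -0.0001
grasp_force: 0.0
```

```bash
cat > st.py <<'E'
from h import *
o=bot.get_obs();p=(np.array(o['ee_pos'])[:2]-[.5774,.0546]);a=np.radians(18.5);f=1000*(p@np.array([[np.cos(a),-np.sin(a)],[np.sin(a),np.cos(a)]]))
print(o['time'],"fix",f.round(1),"z",o['ee_pos'][2],o['tcp_rot'],o['wrist_force'])
th0=np.radians(198.5-(o['tcp_rot'][2]%360))
P0=f-[0,37];yaw0=18.5+180-np.degrees(th0)-18.5
A=np.radians(yaw0);tx=np.array([np.cos(A),np.sin(A)]);ty=np.array([np.sin(A),-np.cos(A)])
import sys
for th in np.arange(95,-1,-5):
    t=np.radians(th);u=np.array([-np.sin(t),-np.cos(t)]);n=np.array([-np.cos(t),np.sin(t)])
    d=80*u+25*n-P0;print(th,(d@tx).round(1),(d@ty).round(1),round(np.degrees(th0)*-1+th,1)*-1)
E
python3 st.py
```

```text
14.9 fix [-77.9  78.5] z 0.04963033881855672 [-1.79920864e+02 -5.87058630e-03  1.05010626e+02] [-0.70016083  0.21303497 -0.82328513]
95 -9.6 1.0 -1.5
90 -16.6 -1.1 3.5
85 -23.7 -2.5 8.5
80 -31.0 -3.3 13.5
75 -38.3 -3.5 18.5
70 -45.6 -3.1 23.5
65 -52.8 -2.0 28.5
60 -60.0 -0.2 33.5
55 -66.9 2.1 38.5
50 -73.6 5.0 43.5
45 -80.0 8.5 48.5
40 -86.1 12.6 53.5
35 -91.8 17.2 58.5
30 -97.1 22.2 63.5
25 -101.9 27.7 68.5
20 -106.3 33.6 73.5
15 -110.1 39.8 78.5
10 -113.3 46.4 83.5
5 -116.0 53.2 88.5
0 -118.0 60.2 93.5
```

send_rows(targets="-4 0.5 0 0 255;-9 1 0 0 255;-13 0 0 -1 255;-16.6 -1 0 -3.5 255;-20 -2 0 -6 255;-23.7 -2.5 0 -8.5 255;-27.4 -3 0 -11 255;-31 -3.3 0 -13.5 255;-34.7 -3.4 0 -16 255;-38.3 -3.5 0 -18.5 255;-42 -3.3 0 -21 255;-45.6 -3.1 0 -23.5 255;-49.2 -2.6 0 -26 255;-52.8 -2 0 -28.5 255;-56.4 -1.1 0 -31 255;-60 -0.2 0 -33.5 255")

```text
time: 16.9
ee_pos: [0.4944, 0.0463, 0.0506]
tcp_rot: [180.0, -0.0, 138.6]
wrist_force: [-0.7, 3.1, 0.9]
opening: 0.0
grasp_force: 1.3
```

```bash
python3 st.py; python3 - <<'E'
from h import *
cv2.imwrite("pics/s4.png",cv2.resize(camera("scene")[180:380,230:450],None,fx=3,fy=3))
E
```

```text
16.9 fix [-81.3  18.5] z 0.05060454975955482 [ 1.79951924e+02 -2.38868810e-02  1.38631602e+02] [-0.71172431  3.12142429  0.94582282]
95 41.7 28.6 -35.1
90 37.0 23.0 -30.1
85 31.8 17.8 -25.1
80 26.2 13.1 -20.1
75 20.2 8.9 -15.1
70 13.9 5.3 -10.1
65 7.3 2.2 -5.1
60 0.4 -0.3 -0.1
55 -6.7 -2.2 4.9
50 -13.9 -3.5 9.9
45 -21.2 -4.1 14.9
40 -28.5 -4.1 19.9
35 -35.8 -3.4 24.9
30 -43.0 -2.2 29.9
25 -50.0 -0.3 34.9
20 -56.9 2.2 39.9
15 -63.5 5.3 44.9
10 -69.9 9.0 49.9
5 -75.8 13.2 54.9
0 -81.4 17.9 59.9
```

View pics/s4.png

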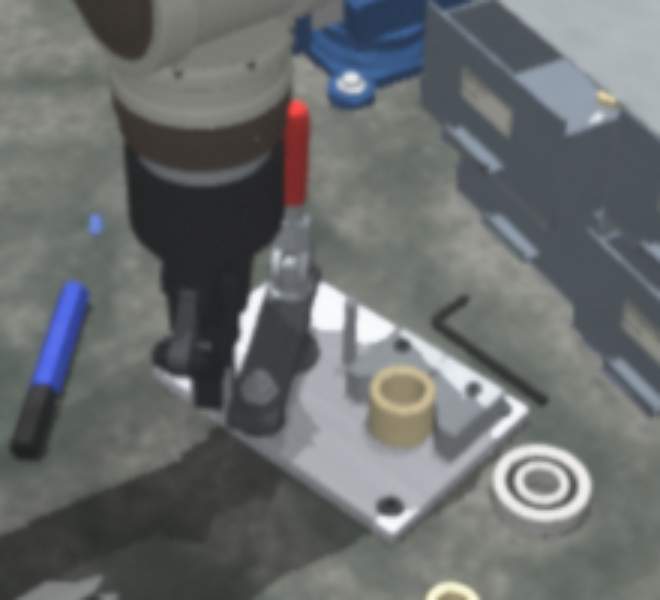

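The scene crop shows the finger on the strap's trailing side. The strap has swung to about 60°, with the lever upright and the bushing still seated at (402,405). I'll carry on round the arc.

send_rows(targets="-3 -1 0 -2.5 255;-6.7 -2.2 0 -5 255;-10 -3 0 -7.5 255;-13.9 -3.5 0 -10 255;-17.5 -3.9 0 -12.5 255;-21.2 -4.1 0 -15 255;-25 -4.1 0 -17.5 255;-28.5 -4.1 0 -20 255;-32 -3.8 0 -22.5 255;-35.8 -3.4 0 -25 255;-39.4 -2.8 0 -27.5 255;-43 -2.2 0 -30 255;-46.5 -1.3 0 -32.5 255;-50 -0.3 0 -35 255;-53.5 1 0 -37.5 255;-56.9 2.2 0 -40 255;-60.2 3.7 0 -42.5 255;-63.5 5.3 0 -45 255;-66.7 7.1 0 -47.5 255;-69.9 9 0 -50 255")

```text
time: 19.45
ee_pos: [0.5522, 0.0065, 0.0503]
tcp_rot: [180.0, -0.1, -171.4]
wrist_force: [-3.0, 1.4, 0.4]
opening: 0.0001
grasp_force: 1.2
```

```bash
python3 st.py | sed -n '1p;18,21p'
```

```text
19.45 fix [-39.2 -37.7] z 0.05029000889704639 [ 1.79996784e+02 -5.67836884e-02 -1.71436564e+02] [-3.04814278  1.42690813  0.40146554]
15 6.3 2.8 -5.1
10 -0.6 0.3 -0.1
5 -7.7 -1.6 4.9
0 -14.9 -2.8 9.9
```

send_rows(targets="-2 -0.6 0 -1.4 255;-4 -1 0 -2.8 255;-6 -1.3 0 -4 255;-7.7 -1.6 0 -5 255;-9.5 -2 0 -6.3 255;-11 -2.3 0 -7.5 255;-12.5 -2.5 0 -8.5 255;-13.5 -2.6 0 -9.3 255;-14.5 -2.7 0 -10 255")

```text
time: 20.58
ee_pos: [0.5674, 0.0062, 0.0503]
tcp_rot: [-180.0, -0.0, -161.5]
wrist_force: [-2.6, -2.4, 0.2]
opening: 0.0
grasp_force: 1.5
```

send_rows(targets="-0.5 0 0 0 255;-1 0 0 0 255;-1 0 0 0 255")

```text
time: 20.95
ee_pos: [0.5681, 0.0064, 0.0502]
tcp_rot: [-180.0, -0.0, -161.5]
wrist_force: [-4.1, -3.9, 1.2]
opening: 0.0005
grasp_force: 2.2
```

send_rows(targets="-0.5 0 0 0 255;-1 0 0 0 255;-1 0 0 0 255")

```text
time: 21.32
ee_pos: [0.5684, 0.0064, 0.0502]
tcp_rot: [-180.0, -0.1, -161.5]
wrist_force: [-6.5, -6.1, 2.5]
opening: -0.0001
grasp_force: 4.3
```

The strap is against its stop: the force rose to about 9 N with no further motion. Now I'll withdraw, rise and go round to the lever's nose side.

send_rows(targets="4 0 0 0 255;12 0 0 0 255;12 0 -30 0 255;12 0 -70 0 255;12 0 -110 0 255;12 0 -150 0 255;12 0 -180 0 255;10 4 -180 -10 255;6 8 -180 -20 255;2 13 -180 -30 255;-2 18 -180 -40 255;-6 24 -180 -50 255;-10 30 -180 -60 255;-14 36 -180 -70 255;-18 42 -180 -80 255;-22 49 -180 -90 255;-22 49 -150 -90 255;-22 49 -125 -90 255;-22 49 -116 -90 255;-22 49 -116 -90 255")

```text
time: 23.82
ee_pos: [0.5744, 0.0603, 0.1663]
tcp_rot: [180.0, 0.0, -71.5]
wrist_force: [-0.2, 0.5, 0.2]
opening: 0.0
grasp_force: 0.0
```

```bash
python3 st.py | head -1; python3 - <<'E'
from h import *
t=camera("top");s=camera("scene")
a=cv2.resize(t[190:310,265:410],(480,400),interpolation=cv2.INTER_CUBIC);b=cv2.resize(s[190:370,270:420],(320,400))
cv2.imwrite("pics/s5.png",np.hstack([a,b]))
E
```

```text
23.825 fix [-1.1  6.3] z 0.1663471856664945 [ 1.79988024e+02  1.40687507e-02 -7.14990319e+01] [-0.17418331  0.53714412  0.16149713]
```

View pics/s5.png

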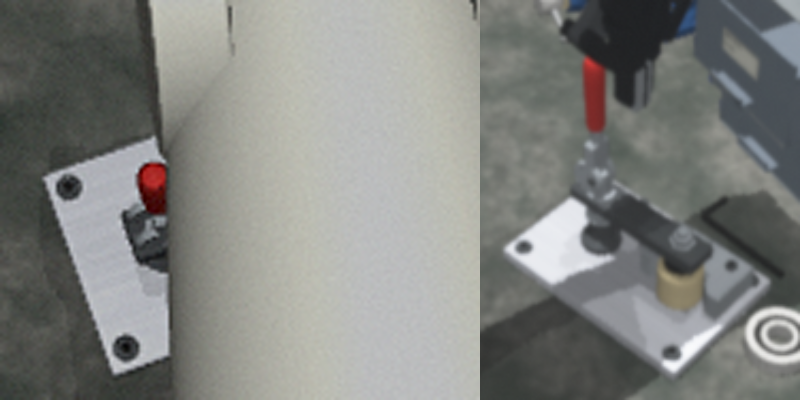

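The scene crop shows the strap over the bushing, with the fingers on the nose side of the upright lever. Now I'll push the lever along its arc.

send_rows(targets="-6 -0.5 0 0 255;-12 -1 0 0 255;-16.5 -1 0 0 255;-20.7 -1 -0.5 0 255;-25 -1 -0.5 0 255;-29.3 -1 -0.2 0 255;-33.5 -1 0.4 0 255;-37.7 -1 1.1 0 255;-42 -1 2 0 255;-46 -1 3.2 0 255;-50 -1 4.6 0 255;-54 -1 6.1 0 255;-58 -1 8 0 255;-61.7 -1 9.9 0 255;-65.4 -1 12 0 255;-69 -1 14.3 0 255;-69 -1 14.3 0 255")

```text
time: 26.05
ee_pos: [0.5534, 0.1263, 0.1517]
tcp_rot: [180.0, 0.0, -71.5]
wrist_force: [0.1, -0.5, 0.5]
opening: 0.0001
grasp_force: 0.0
```

```bash
python3 st.py | head -1; python3 - <<'E'
from h import *
s=camera("scene")
cv2.imwrite("pics/s6.png",cv2.resize(s[190:370,270:420],None,fx=3,fy=3))
E
```

```text
26.05 fix [-0.  75.6] z 0.15165401555131597 [ 1.79972082e+02  8.75083597e-03 -7.14813537e+01] [ 0.087271   -0.53462433  0.46486813]
```

View pics/s6.png

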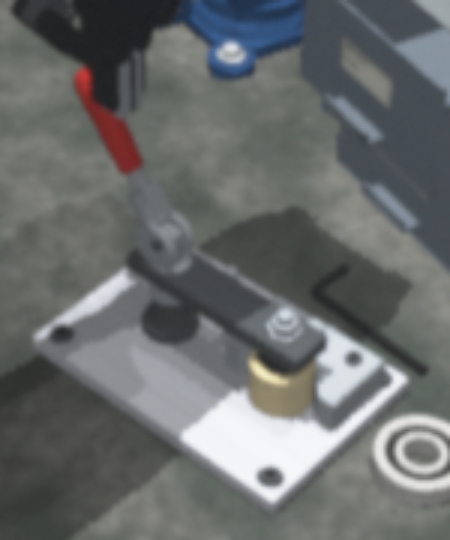

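The lever is about 40° down and following the finger. The strap and bushing are in place.

send_rows(targets="-3.5 0 2.6 0 255;-6.8 0 5.2 0 255;-10 0 8 0 255;-13 0 11 0 255;-16 0 14.2 0 255;-18.6 0 17.4 0 255;-21.2 0 20.8 0 255;-23.6 0 24.4 0 255;-25.8 0 28 0 255;-27.8 0 31.8 0 255;-29.6 0 35.7 0 255;-31.3 0 39.6 0 255;-32.8 0 43.6 0 255;-34.1 0 47.7 0 255;-34.8 0 50 0 255")

```text
time: 27.98
ee_pos: [0.5425, 0.1591, 0.1017]
tcp_rot: [180.0, -0.0, -71.5]
wrist_force: [0.7, 0.7, 2.7]
opening: -0.0001
grasp_force: 0.8
```

send_rows(targets="-0.3 0 1.5 0 255;-0.5 0 3 0 255;-0.5 0 3 0 255")

```text
time: 28.35
ee_pos: [0.5424, 0.1594, 0.0989]
tcp_rot: [180.0, -0.0, -71.5]
wrist_force: [0.3, 1.2, 1.2]
opening: -0.0003
grasp_force: 0.4
```

send_rows(targets="0 0 0.7 0 255;0 0 1.5 0 255;0 0 1.5 0 255")

```text
time: 28.72
ee_pos: [0.5424, 0.1595, 0.0975]
tcp_rot: [180.0, 0.0, -71.5]
wrist_force: [-0.8, 1.2, 2.1]
opening: 0.0003
grasp_force: 0.8
```

send_rows(targets="0 0 0.7 0 255;0 0 1.5 0 255;0 0 1.5 0 255")

```text
time: 29.1
ee_pos: [0.5426, 0.1597, 0.0969]
tcp_rot: [-179.9, 0.0, -71.5]
wrist_force: [-2.0, 1.1, 7.7]
opening: 0.0002
grasp_force: 3.9
```

send_rows(targets="0 0 0.7 0 255;0 0 1.5 0 255;0 0 1.5 0 255")

```text
time: 29.48
ee_pos: [0.5428, 0.1599, 0.0965]
tcp_rot: [-179.9, 0.0, -71.5]
wrist_force: [-4.2, 1.2, 14.9]
opening: 0.0004
grasp_force: 7.2
```

The lever is at its stop, with 15 N and no further motion. I'll retract straight up and check.

send_rows(targets="0 0 -5 0 255;0 0 -25 0 255;0 0 -65 0 255;0 0 -110 0 255;-40 0 -150 0 255;-85 0 -150 0 255;-130 0 -150 0 255;-170 0 -150 0 255;-190 0 -150 0 255;-190 0 -150 0 255;-190 0 -150 0 255")

```text
time: 30.85
ee_pos: [0.4825, 0.3388, 0.2444]
tcp_rot: [180.0, -0.0, -71.5]
wrist_force: [-0.8, -0.3, -0.3]
opening: 0.0
grasp_force: 0.0
```

```bash
python3 - <<'E'
from h import *
t=camera("top");s=camera("scene");o=bot.get_obs();print(o['time'],o['ee_pos'],o['wrist_force'])
a=cv2.resize(t[190:310,265:410],(480,400),interpolation=cv2.INTER_CUBIC);b=cv2.resize(s[200:360,270:420],(320,341))
b=cv2.copyMakeBorder(b,0,59,0,0,0)
cv2.imwrite("pics/s7.png",np.hstack([a,b]))
E
```

```text
30.95 [0.48267707 0.33860969 0.244586  ] [ 0.45927287 -0.62486438  0.5042704 ]
```

View pics/s7.png

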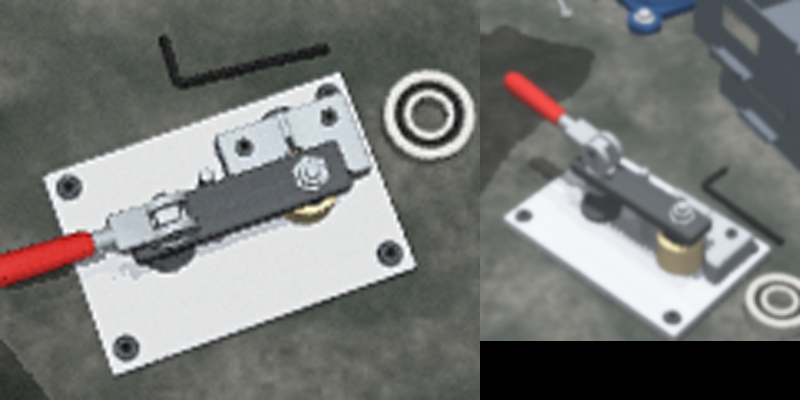

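The lever is down and the bushing is under the foot. I'll check the strap angle numerically before handing in.

```bash
python3 - <<'E'
from h import *
c=cam("top");y=np.radians(18.5);M=np.array([[np.cos(y),-np.sin(y)],[np.sin(y),np.cos(y)]])
F=lambda px,z:((cast(c,np.array(px,float)/[480/145,400/120]+[264.7,189.7],z)[:,:2]-[.5774,.0546])@M*1000).round(1)
print("nut",F([(311,173)],.0725),"nose edge corners",F([(347,142),(353,188)],.0605),"edge near pin, mid",F([(207,190),(280,160)],.0605),"pin",F([(206,176)],.061))
E
```

```text
nut [[ -1.8 -43.2]] nose edge corners [[  9.9 -69.5]
 [-14.8 -63.5]] edge near pin, mid [[ 10.8  10.7]
 [ 12.9 -32. ]] pin [[18.1  8.6]]
```

```bash
python3 -c "
from workcell import ticket
print(ticket.job_done())"
```

```text
the job is handed in; nothing more can be done
None
```

The job is handed in, with no verdict returned: the bushing measured within 1 mm of its seat, the strap was pushed until it stopped (final image agrees to about 2 mm), and the lever was pushed to its stop, with the arm clear at about 31 s.

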